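# Change the blender's speed key with the key stick

## Robot

A 7-joint arm with a two-finger parallel gripper is mounted at the origin on a cart in front of the work surface, level with it; the furniture and walls round the work are solid. World frame = base frame: x ahead of the robot, y to its left, z up, the work surface at z = 0. Lengths are in mm, angles in rad, forces in N, time in s.
With the tool pointing down it reaches from about 350 to 900 mm from the base axis. Payload 8.1 kg.
Tool frame: the origin (TCP) lies at the very end of the fingers, on their centre line; the grasp point (between the pads) lies 19 mm behind it; z points along the fingers, y is the line along which they close (so a half turn about z gives the same grasp; the last joint's range is limited). The gripper opens to 92 mm and grips with 3 to 60 N. Pads are 19 mm wide; open, the fingers measure 130 mm over their backs; the gripper's body (75 mm by 190 mm) begins 47 mm behind the grasp point.
Start: joints at [-1.437, 0.434, 0.025, 1.573, -0.012, 1.134, -0.075], TCP at [146.648, 607.566, 226.742] pointing down, gripper open.
Joint ranges: [-2.62, 2.62], [-0.44, 2.09], [-1.27, 1.32], [0.08, 2.57], [-1.32, 4.46], [0.12, 2], [-2.74, 2.74]. Speed limits (rad/s): [2.22, 2.22, 3.01, 3.01, 3.14, 3.14, 3.14].

## Interface

Orientations are given as [roll, pitch, yaw] about the fixed x, y, z axes, in that order (R = Rz(yaw) Ry(pitch) Rx(roll)).
In Python, from rig import manip gives the robot as it stands.
- The arm moves only by the tool apply_moves, never from a script. Its argument "targets" is a list of rows, each an object of numbers: "gripper": the opening, from -1 (shut) to 1 (fully open), so that 0 is half open; "x", "y", "z": the shift along the tool's x, y, z in mm; "turn": the turn about the tool's z in rad. A call has 1 to 10 rows; each row shifts and turns the commanded pose from where the row before left it, along the tool's axes as they then stand; what a row does not reach is not made up. A row lasts 1/10 s, in which the tool goes at most 50 mm and 8.59 degrees, less where a joint would pass 70% of its speed; a pose out of reach is approached as far as the arm can. A call with a gripper value outside its range is refused whole. The fingers move at their own pace and stop on an object; "newtons" is the grip in N (left out, the last holds). Time passes only in rows, so rows that do not move let the fingers close. It gives the time, the measured TCP pose, the force, the opening and the grip force at its end, in the units of the state.
- manip.get_obs(): the state, without advancing time (a new reading comes with each control period).
- manip.camera(name): name is "side" or "top" or "wrist"; returns the picture (400x640x3 uint8, blue, green, red); there is no depth.
- manip.camera_params(name): a dict with "intrinsics" (3x3 intrinsics, pixels), "T" (4x4, takes a point from camera to world coordinates). Camera axes: x right, y down, z forward; pixel columns grow to the right and rows downward; lengths in mm; the calibration is good to about 2 mm. The wrist camera is an equidistant fisheye: a pixel r from the principal point sees the ray r / f radians off the axis. A picture is of the moment at which its call begins: read the wrist's pose just before it. camera_params takes no time and is no camera call; for the wrist camera it gives the pose at the moment of the call.
- manip.hand_in(): hands the job in; it is judged then, once.
The state is a dict: "time": time; "joint_pos": joint angles; "dq": joint speeds; "tau": joint torques, N m; "ee_pos": TCP position; "ee_rot": TCP orientation; "wrist_force": force on the tool from outside, world axes, zero at the start; "ft_torque": the same for the moment, N m; "gripper_width": finger opening in mm; "gripper_force": force on a finger pad.
Only numpy, scipy, OpenCV 4.12 (cv2) and the standard library are available. Lean on these libraries where they do the work, as an engineer would, in place of code of your own. Each camera call takes 0.05 s, during which the arm holds its last target. There are 200 camera calls.

## Task

Switch the blender base over from its square key, which is down, to its round key. The keys sit deep in child-guard wells, so lift the key stick out of its sloping rest, stand it upright on its steel foot on the open worktop and let go, then take it again by its upper end and with its foot gently push the round key down until it latches and the square key pops up. Then stand the stick upright on the worktop again and let go; never press the bar-shaped key, never put the fingers on the keys, and leave the mug, tin and jar where they are.

Things in the scene. Friction and masses are not known exactly. Their poses are not given: they have to be found in the camera images.
- bank_top (a point): Blender motor base, white plastic, fixed. Its front part is a block 80 x 190 mm (x, y), 90 mm high, with three open square wells in its top in a row along y (at y = +56, 0, -56 mm), each 42 x 42 mm and 75 mm deep. This point is the centre of the block's top face. x points to the jug seat behind the block, z up.
- bank: The same motor base; origin on the worktop under bank_top. Behind the block (from x = 40 to 151 mm) is a lower deck, 166 mm wide and 50 mm high, with the round steel jug seat (up to 66 mm high). The block's front has a thin steel strip near its foot.
- key_round_top (a point): Centre of the top of the round key: a black disc 34 mm across, 8 mm thick, in the middle of its well. Any key may be in any of the three wells. A key that is up has its top 40 mm above the worktop (50 mm below the block's top); one that is down is 10 mm lower. Axes as the motor base.
- key_square_top (a point): Centre of the top of the square key, a black plate 34 x 34 mm, 8 mm thick, in another well. It is down at the start.
- key_bar_top (a point): Centre of the top of the bar-shaped key, a black bar 34 mm (x) by 14 mm (y), 8 mm thick, in the third well. It is up and must stay up.
- key_round (a joint): How far the round key is down, m: 0 up, 0.010 fully down. The round and the square key are interlocked: one is down while the other is up. The one that is up resists with about 5 N at first, less as it sinks; past half its stroke it snaps down by itself and stays, while the other pops up.
- key_square (a joint): How far the square key is down, m: 0 up, 0.010 fully down (as it is at the start).
- key_bar (a joint): How far the bar-shaped key is down, m: 0 up (at the start), 0.010 fully down. It is a sprung pulse key that does not latch.
- rest: Dark wooden sloping rest for the stick, fixed; base plate 132 x 60 mm, 10 mm thick; origin on the worktop. The stick lies in it at 40 degrees above level, rising along the rest's +x axis: foot end low (x = -38 mm, 30 mm above the worktop), top end at x = +50 mm, 104 mm above the worktop. Lift it straight up to take it out.
- rest_grip (a point): Point of the stick's axis in the rest, 62 mm above the rest's origin and 50 mm from the stick's foot end. Here the stick lies free above a spine only 14 mm wide and can be gripped across rest y; its lowest 10 mm lie between lips 38 mm apart outside, and from 78 to 113 mm from the foot end cheeks stand beside it. Axes as the rest.
- stick_mid (a point): Centre of the key stick, loose, about 0.11 kg: a round wooden stick 20 mm in diameter with a steel foot 28 mm in diameter and 10 mm thick, 115 mm long in all; this point is on the axis 57.5 mm from either end. z points along the stick from foot to top. It stands by itself on its foot, and settles upright if let go within about 5 degrees of it.
- stick_foot (a point): Centre of the underside of the stick's foot, on the axis; z as above.
- red_mug: Red mug, 87 x 117 x 97 mm, loose, standing behind the work; origin under it. Leave alone.
- tin: Low round tin, 86 mm across, 40 mm high, loose, behind the work; origin under its centre. Leave alone.
- glass_jar: Glass jar with a white lid, 58 x 62 x 99 mm, loose, at the back; origin under it. Leave alone.
Things that resemble listed ones, but are neither listed nor needed, are in the scene too. Leave any blue look-alike of the part that bears stick_mid alone.

How it is judged:
By the outcome, as a careful person would: the job done as asked, in the order asked, and still so for the second after the job is handed in, with the robot touching nothing.
It also fails if it takes over 72 s, if anything falls off the work surface, if the arm or the gripper's body presses on something with over 40 N, if the wrist force passes 120 N, or if a joint passes its speed limit or range.

## Working session

There is one attempt and no reset: what is moved stays moved. The work goes in short steps, Python scripts to look and compute and a tool call to move; the robot and the scene stay as the last step left them, time stands still between calls to the robot, and variables do not carry over. Pictures are saved under pics/ and viewed, at most 10 in all, crops included, and the job is handed in when it is done.

Besides the shell and the picture viewer there is one more tool, called after "Call:" in YAML: its name, and indented under it one key for each argument. apply_moves: Moves the arm, as the interface text tells. Its arguments: {"type":"object","properties":{"targets":{"type":"array","items":{"type":"object","properties":{"gripper":{"type":"number"},"x":{"type":"number"},"y":{"type":"number"},"z":{"type":"number"},"turn":{"type":"number"}}}},"newtons":{"type":"number"}},"required":["targets"]}

```bash
ls; mkdir -p pics; python3 - <<'E'
from rig import manip
import cv2,numpy as np
o=manip.get_obs();print(o['ee_pos'],o['ee_rot'],o['gripper_width'],o['time'])
for n in ['side','top','wrist']:
    p=manip.camera_params(n);print(n,np.round(p['intrinsics'],1).tolist(),np.round(p['T'],3).tolist())
    cv2.imwrite(f'pics/{n}0.png',manip.camera(n))
E
```

```text
pics
[146.56779319 607.05233236 225.935741  ] [-3.14001346e+00  1.49046099e-04  2.90472630e+00] 91.85720276959064 0.0
side [[389.6, 0.0, 321.5], [0.0, 389.6, 201.9], [0.0, 0.0, 1.0]] [[1.0, 0.015, -0.026, 644.574], [0.03, -0.572, 0.82, -706.714], [-0.002, -0.82, -0.572, 615.587], [0.0, 0.0, 0.0, 1.0]]
top [[443.7, 0.0, 314.9], [0.0, 443.7, 205.4], [0.0, 0.0, 1.0]] [[-0.012, -0.981, 0.194, 405.144], [-1.0, 0.01, -0.014, 72.349], [0.012, -0.194, -0.981, 1115.749], [0.0, 0.0, 0.0, 1.0]]
wrist [[309.7, 0.0, 321.7], [0.0, 309.7, 198.1], [0.0, 0.0, 1.0]] [[0.235, 0.93, 0.283, 69.171], [0.972, -0.224, -0.07, 626.139], [-0.001, 0.291, -0.957, 383.646], [0.0, 0.0, 0.0, 1.0]]
```

View pics/top0.png

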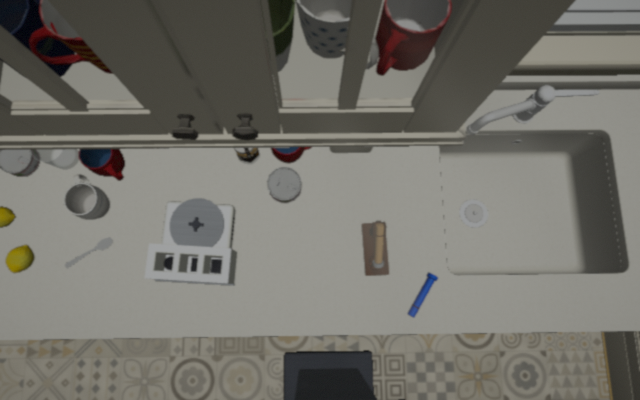

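View pics/side0.png

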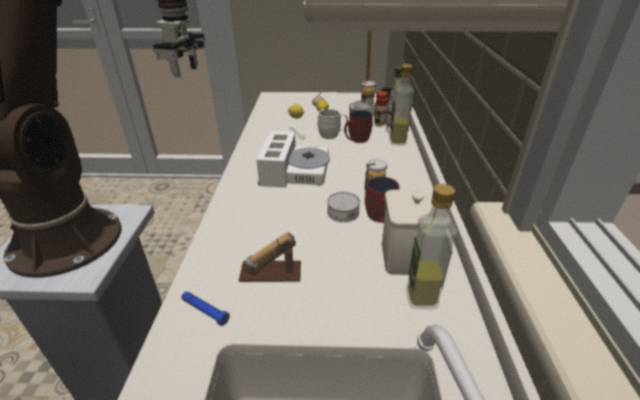

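The top view shows the base (block at about (190,264), wells at (163,262), (190,264), (215,266)) and the rest with the wooden stick at (376,248). The blue look-alike is at (422,295), and I'll leave it alone. The wooden stick in the rest is the one that fits. I'll confirm it in an enlarged crop.

```bash
python3 - <<'E'
import cv2,numpy as np
a=cv2.imread('pics/top0.png')
c=cv2.resize(a[190:290,140:240],(400,400),interpolation=3); c=cv2.resize(a[195:290,140:240],(600,570),interpolation=2)
d=cv2.resize(a[210:285,350:400],(400,600),interpolation=2)
cv2.imwrite('pics/c1.png',np.hstack([cv2.copyMakeBorder(cv2.resize(a[235:290,140:240],(400,220),interpolation=2),0,380,0,0,0),d]))
E
```

```text
(no output)
```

View pics/c1.png

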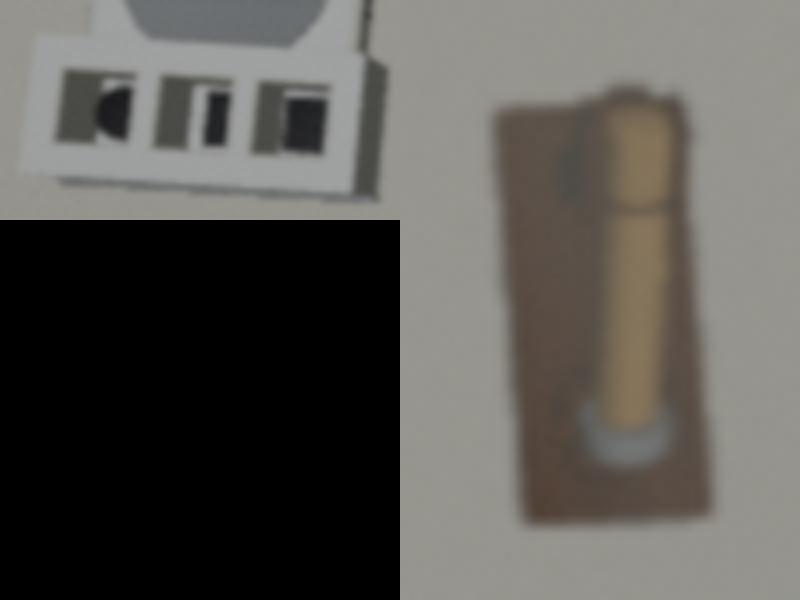

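The crop shows the round key in the left well (base y=+56), the bar in the middle and the square key on the right. The stick's foot end is at the lower end of the rest, so rest +x points roughly along world +x. The tool only points down, so the stick has to pivot in the grip. I'll compute the poses next.

```bash
cat > h.py <<'E'
from rig import manip
import cv2,numpy as np
def px2w(cam,px,z):
    p=manip.camera_params(cam);K=p['intrinsics'];T=np.array(p['T'])
    out=[]
    for u,v in px:
        d=np.linalg.inv(K)@[u,v,1.]
        if cam=='wrist':
            a=np.array([(u-K[0][2])/K[0][0],(v-K[1][2])/K[1][1]]);r=np.hypot(*a);d=np.r_[a/r*np.sin(r),np.cos(r)]
        d=T[:3,:3]@d;o=T[:3,3];out.append(o+d*(z-o[2])/d[2])
    return np.array(out)
def w2px(cam,P):
    p=manip.camera_params(cam);K=p['intrinsics'];T=np.array(p['T'])
    q=(np.atleast_2d(P)-T[:3,3])@T[:3,:3]
    if cam=='wrist':
        r=np.arctan2(np.hypot(q[:,0],q[:,1]),q[:,2]);s=r/np.hypot(q[:,0],q[:,1]);q=np.c_[q[:,0]*s,q[:,1]*s]
    else: q=q[:,:2]/q[:,2:]
    return q*[K[0][0],K[1][1]]+[K[0][2],K[1][2]]
def st():
    o=manip.get_obs();print('t',round(o['time'],2),'tcp',np.round(o['ee_pos'],1),'rpy',np.round(o['ee_rot'],3),'F',np.round(o['wrist_force'],1),'w',round(o['gripper_width'],1),round(o['gripper_force'],1));return o
E
python3 - <<'E'
from h import *
def rect(c,n):
    # c: TL TR BR BL in image; +x is up
    x=(c[0]+c[1])/2-(c[3]+c[2])/2;y=(c[0]+c[3])/2-(c[1]+c[2])/2
    print(n,'c',c.mean(0).round(1),'lx',np.linalg.norm(x).round(1),'ly',np.linalg.norm(y).round(1),'yaw',np.arctan2(x[1],x[0]).round(3),np.arctan2(-y[0],y[1]).round(3))
rect(px2w('top',[(149,243.5),(231.25,248.75),(228,283),(145.5,278)],90),'bank')
rect(px2w('top',[(361.9,222.9),(385.4,221.9),(389,274.8),(365.3,275.3)],10),'rest')
E
```

```text
bank c [476.  348.7  90. ] lx 78.3 ly 189.0 yaw -0.055 -0.073
rest c [512.9 -93.3  10. ] lx 131.6 ly 59.1 yaw 0.028 0.021
```

Call:
apply_moves:
  targets:
    - {"turn":-0.132,"gripper":0.2}
    - {"turn":-0.131}
    - {"x":-22.4,"y":-44.3}
    - {"x":-22.4,"y":-44.3}
    - {"x":-22.4,"y":-44.3}
    - {"x":-22.4,"y":-44.3}
    - {"x":-22.4,"y":-44.3}
    - {"x":-22.4,"y":-44.3}
    - {"x":-22.4,"y":-44.3}
    - {"x":-22.4,"y":-44.3}

```text
schema error: expected keys gripper, x, y, z, turn
```

Call:
apply_moves:
  targets:
    - {"x":-22.4,"y":-44.3}
    - {"x":-22.4,"y":-44.3}
    - {"x":-22.4,"y":-44.3}
    - {"x":-22.4,"y":-44.3}
    - {"x":-22.4,"y":-44.3}
    - {"x":-22.4,"y":-44.3}
    - {"x":-22.4,"y":-44.3}
    - {"x":-22.4,"y":-44.3}
    - {}
    - {}

```text
schema error: expected keys gripper, x, y, z, turn
```

```bash
python3 - <<'E'
from h import *
st()
R=lambda x,y,z:[512.9+x-0.026*y,-93.3+0.026*x+y,z]
print(w2px('wrist',[R(-38,0,30),R(0,0,62),R(50,0,104),R(66,30,10),R(-66,30,10),R(-66,-30,10),R(66,-30,10)]).round())
cv2.imwrite('pics/w1.png',manip.camera('wrist'))
E
```

```text
t 0.15 tcp [146.6 607.2 226.1] rpy [-3.14   0.     2.905] F [-0.7 -0.7  0.2] w 91.9 0.0
[[ 76. 375.]
 [ 79. 394.]
 [ 83. 418.]
 [110. 398.]
 [ 80. 362.]
 [ 68. 361.]
 [ 96. 396.]]
```

View pics/w1.png

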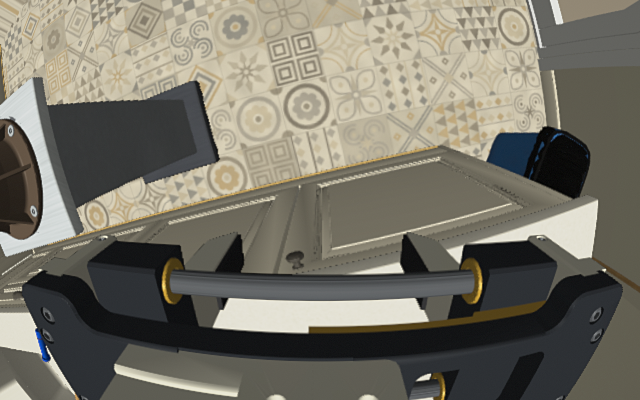

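The rows must carry all the keys, and the arm hasn't moved. The picture shows only the floor and the fingers.

Call:
apply_moves:
  targets:
    - {"x":0,"y":0,"z":0,"turn":-0.132,"gripper":0.2}
    - {"x":0,"y":0,"z":0,"turn":-0.131,"gripper":0.2}
    - {"x":-22.4,"y":-44.3,"z":0,"turn":0,"gripper":0.2}
    - {"x":-22.4,"y":-44.3,"z":0,"turn":0,"gripper":0.2}
    - {"x":-22.4,"y":-44.3,"z":0,"turn":0,"gripper":0.2}
    - {"x":-22.4,"y":-44.3,"z":0,"turn":0,"gripper":0.2}
    - {"x":-22.4,"y":-44.3,"z":0,"turn":0,"gripper":0.2}
    - {"x":-22.4,"y":-44.3,"z":0,"turn":0,"gripper":0.2}
    - {"x":-22.4,"y":-44.3,"z":0,"turn":0,"gripper":0.2}
    - {"x":-22.4,"y":-44.3,"z":0,"turn":0,"gripper":0.2}

```text
time: 1.2
ee_pos: [335.6, 256.1, 226.9]
ee_rot: [3.141, 0.0, -3.115]
wrist_force: [1.3, 0.5, 0.2]
gripper_width: 55.2
gripper_force: 0.0
```

Call:
apply_moves:
  targets:
    - {"x":-22.4,"y":-44.3,"z":0,"turn":0,"gripper":0.2}
    - {"x":-22.4,"y":-44.3,"z":0,"turn":0,"gripper":0.2}
    - {"x":-22.4,"y":-44.3,"z":0,"turn":0,"gripper":0.2}
    - {"x":-22.4,"y":-44.3,"z":0,"turn":0,"gripper":0.2}
    - {"x":-22.4,"y":-44.3,"z":0,"turn":0,"gripper":0.2}
    - {"x":-22.4,"y":-44.3,"z":0,"turn":0,"gripper":0.2}
    - {"x":-22.4,"y":-44.3,"z":0,"turn":0,"gripper":0.2}
    - {"x":-22.4,"y":-44.3,"z":0,"turn":0,"gripper":0.2}
    - {"x":0,"y":0,"z":0,"turn":0,"gripper":0.2}
    - {"x":0,"y":0,"z":0,"turn":0,"gripper":0.2}

```text
time: 2.2
ee_pos: [523.4, -92.9, 226.3]
ee_rot: [-3.141, -0.001, -3.118]
wrist_force: [-0.1, 0.3, -0.9]
gripper_width: 54.9
gripper_force: 0.0
```

```bash
python3 - <<'E'
from h import *
st()
R=lambda x,y,z:[512.9+x-0.026*y,-93.3+0.026*x+y,z]
print(w2px('wrist',[R(-38,0,30),R(0,0,62),R(50,0,104),R(66,30,10),R(-66,30,10),R(-66,-30,10),R(66,-30,10)]).round())
cv2.imwrite('pics/w2.png',manip.camera('wrist'))
E
```

```text
t 2.2 tcp [523.4 -92.9 226.3] rpy [-3.141e+00 -1.000e-03 -3.118e+00] F [-0.1  0.3 -0.9] w 54.9 0.0
[[321. 134.]
 [321. 172.]
 [321. 231.]
 [345. 214.]
 [346. 109.]
 [296. 110.]
 [298. 214.]]
```

View pics/w2.png

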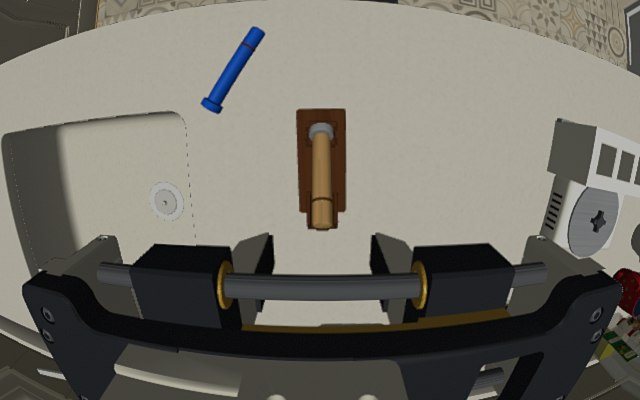

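The wrist view agrees with the prediction: foot at (321,132), top end at (322,226), plate corners within 2 px. I'll descend and grip about 64 mm from the foot.

Call:
apply_moves:
  targets:
    - {"x":0,"y":0,"z":45,"turn":0,"gripper":0.2}
    - {"x":0,"y":0,"z":45,"turn":0,"gripper":0.2}
    - {"x":0,"y":0,"z":40,"turn":0,"gripper":0.2}
    - {"x":0,"y":0,"z":20,"turn":0,"gripper":0.2}
    - {"x":0,"y":0,"z":17,"turn":0,"gripper":0.2}
    - {"x":0,"y":0,"z":0,"turn":0,"gripper":0.2}
    - {"x":0,"y":0,"z":0,"turn":0,"gripper":0.2}

```text
time: 2.95
ee_pos: [523.3, -90.4, 60.1]
ee_rot: [3.141, -0.0, -3.114]
wrist_force: [-0.4, 0.7, 0.4]
gripper_width: 54.9
gripper_force: 0.0
```

Call:
apply_moves:
  targets:
    - {"x":0,"y":0,"z":0,"turn":0,"gripper":-1}
    - {"x":0,"y":0,"z":0,"turn":0,"gripper":-1}
    - {"x":0,"y":0,"z":0,"turn":0,"gripper":-1}
    - {"x":0,"y":0,"z":0,"turn":0,"gripper":-1}
    - {"x":0,"y":0,"z":0,"turn":0,"gripper":-1}
    - {"x":0,"y":0,"z":0,"turn":0,"gripper":-1}
    - {"x":0,"y":0,"z":0,"turn":0,"gripper":-1}
    - {"x":0,"y":0,"z":0,"turn":0,"gripper":-1}
  newtons: 8

```text
time: 3.75
ee_pos: [524.0, -93.0, 60.3]
ee_rot: [-3.14, 0.001, -3.117]
wrist_force: [-0.6, -5.0, 4.1]
gripper_width: 30.6
gripper_force: 8.0
```

The width is 30.6 mm, so the fingers met the cheeks. I'll open, go a little toward the foot and try again.

Call:
apply_moves:
  targets:
    - {"x":0,"y":0,"z":0,"turn":0,"gripper":0}
    - {"x":0,"y":0,"z":0,"turn":0,"gripper":0}
    - {"x":5,"y":0,"z":1,"turn":0,"gripper":0}
    - {"x":0,"y":0,"z":0,"turn":0,"gripper":0}
    - {"x":0,"y":0,"z":0,"turn":0,"gripper":-1}
    - {"x":0,"y":0,"z":0,"turn":0,"gripper":-1}
    - {"x":0,"y":0,"z":0,"turn":0,"gripper":-1}
    - {"x":0,"y":0,"z":0,"turn":0,"gripper":-1}
    - {"x":0,"y":0,"z":0,"turn":0,"gripper":-1}
    - {"x":0,"y":0,"z":0,"turn":0,"gripper":-1}
  newtons: 8

```text
time: 4.75
ee_pos: [518.0, -91.9, 58.6]
ee_rot: [-3.142, -0.001, -3.116]
wrist_force: [-1.7, -1.2, 0.5]
gripper_width: 19.8
gripper_force: 9.2
```

Call:
apply_moves:
  targets:
    - {"x":0,"y":0,"z":-10,"turn":0,"gripper":-1}
    - {"x":0,"y":0,"z":-20,"turn":0,"gripper":-1}
    - {"x":0,"y":0,"z":-30,"turn":0,"gripper":-1}
    - {"x":0,"y":0,"z":-40,"turn":0,"gripper":-1}
    - {"x":0,"y":0,"z":-40,"turn":0,"gripper":-1}
    - {"x":0,"y":0,"z":0,"turn":0,"gripper":-1}

```text
time: 5.35
ee_pos: [521.8, -92.3, 204.5]
ee_rot: [-3.141, 0.01, -3.116]
wrist_force: [1.0, 0.4, -1.0]
gripper_width: 19.7
gripper_force: 8.0
```

```bash
python3 - <<'E'
from h import *
o=st();print(w2px('side',[o['ee_pos']]))
a=manip.camera('side');cv2.imwrite('pics/s1.png',cv2.resize(a[130:290,190:350],(560,560),interpolation=2))
E
```

```text
t 5.35 tcp [521.8 -92.3 204.5] rpy [-3.141  0.01  -3.116] F [ 1.   0.4 -1. ] w 19.7 8.0
[[267.16952922 193.63993139]]
```

View pics/s1.png

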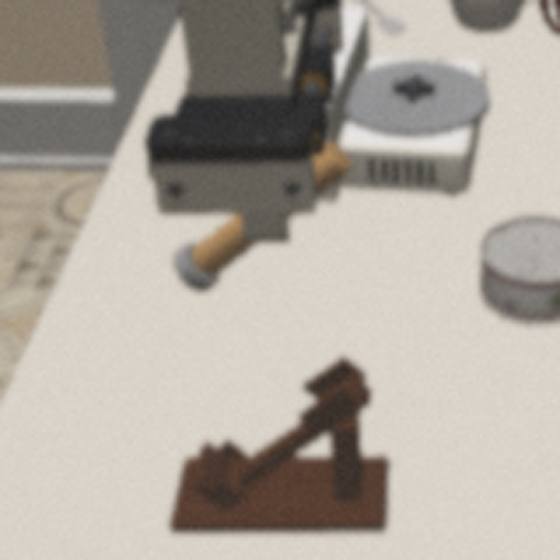

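The side view shows the stick held at about 40° over the empty rest, with its foot at crop (197,268). I'll turn it so the foot leads toward the fixed base's side, in case a wall is needed to tip it upright.

Call:
apply_moves:
  targets:
    - {"x":0,"y":0,"z":0,"turn":0.139,"gripper":-1}
    - {"x":0,"y":0,"z":0,"turn":0.139,"gripper":-1}
    - {"x":0,"y":0,"z":0,"turn":0.139,"gripper":-1}
    - {"x":0,"y":0,"z":0,"turn":0.139,"gripper":-1}
    - {"x":0,"y":0,"z":0,"turn":0.139,"gripper":-1}
    - {"x":0,"y":0,"z":0,"turn":0.139,"gripper":-1}
    - {"x":0,"y":0,"z":0,"turn":0.139,"gripper":-1}
    - {"x":0,"y":0,"z":0,"turn":0.139,"gripper":-1}
    - {"x":0,"y":0,"z":0,"turn":0.139,"gripper":-1}
    - {"x":0,"y":0,"z":0,"turn":0.139,"gripper":-1}

```text
time: 6.4
ee_pos: [517.9, -91.4, 197.8]
ee_rot: [-3.14, -0.0, 1.772]
wrist_force: [-0.4, 0.7, -0.4]
gripper_width: 19.4
gripper_force: 8.0
```

Call:
apply_moves:
  targets:
    - {"x":0,"y":0,"z":0,"turn":0.139,"gripper":-1}
    - {"x":0,"y":0,"z":0,"turn":0.139,"gripper":-1}
    - {"x":0,"y":0,"z":0,"turn":0,"gripper":-1}
    - {"x":0,"y":0,"z":0,"turn":0,"gripper":-1}

```text
time: 6.8
ee_pos: [518.1, -91.5, 198.1]
ee_rot: [-3.141, 0.0, 1.504]
wrist_force: [-0.5, -0.5, -0.8]
gripper_width: 20.1
gripper_force: 8.0
```

Call:
apply_moves:
  targets:
    - {"x":40,"y":-11,"z":0,"turn":0,"gripper":-1}
    - {"x":40,"y":-11,"z":0,"turn":0,"gripper":-1}
    - {"x":40,"y":-11,"z":0,"turn":0,"gripper":-1}
    - {"x":40,"y":-11,"z":20,"turn":0,"gripper":-1}
    - {"x":40,"y":-11,"z":25,"turn":0,"gripper":-1}
    - {"x":40,"y":-11,"z":25,"turn":0,"gripper":-1}
    - {"x":22,"y":-5,"z":25,"turn":0,"gripper":-1}
    - {"x":0,"y":0,"z":25,"turn":0,"gripper":-1}
    - {"x":0,"y":0,"z":11,"turn":0,"gripper":-1}
    - {"x":0,"y":0,"z":0,"turn":0,"gripper":-1}

```text
time: 7.8
ee_pos: [465.5, 173.6, 66.7]
ee_rot: [-3.14, 0.002, 1.501]
wrist_force: [-0.3, 0.5, -0.1]
gripper_width: 19.8
gripper_force: 8.0
```

Call:
apply_moves:
  targets:
    - {"x":0,"y":0,"z":0,"turn":0,"gripper":-1}
    - {"x":0,"y":0,"z":0,"turn":0,"gripper":-1}
    - {"x":0,"y":0,"z":0,"turn":0,"gripper":-1}
    - {"x":0,"y":0,"z":0,"turn":0,"gripper":-1}
  newtons: 3

```text
time: 8.2
ee_pos: [466.7, 174.7, 68.4]
ee_rot: [3.141, -0.001, 1.5]
wrist_force: [0.5, -0.4, -0.7]
gripper_width: 19.6
gripper_force: 3.0
```

```bash
python3 - <<'E'
from h import *
o=st();print(w2px('top',[o['ee_pos']]),w2px('wrist',[o['ee_pos']]))
a=manip.camera('top');b=manip.camera('wrist')
cv2.imwrite('pics/s2.png',np.hstack([cv2.resize(a[180:300,200:300],(250,300),interpolation=2),cv2.resize(b,(480,300))]))
E
```

```text
t 8.2 tcp [466.7 174.7  68.4] rpy [ 3.141e+00 -1.000e-03  1.500e+00] F [ 0.5 -0.4 -0.7] w 19.6 3.0
[[265.44595658 266.95450133]] [[323.04793246 250.65593824]]
```

View pics/s2.png

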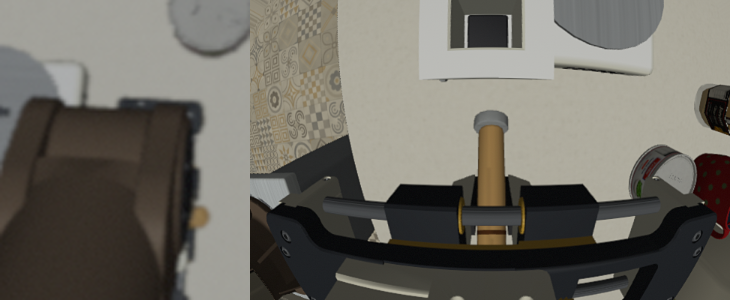

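The stick is still at about 40° even at 3 N. In the wrist view the foot is at full-frame (320,160), heading for the base's right wall. I'll push the foot against that fixed wall to tip it upright.

Call:
apply_moves:
  targets:
    - {"x":10,"y":0,"z":0,"turn":0,"gripper":-1}
    - {"x":10,"y":0,"z":0,"turn":0,"gripper":-1}
    - {"x":6,"y":0,"z":0,"turn":0,"gripper":-1}
    - {"x":5,"y":0,"z":0,"turn":0,"gripper":-1}
    - {"x":5,"y":0,"z":0,"turn":0,"gripper":-1}
    - {"x":5,"y":0,"z":0,"turn":0,"gripper":-1}
    - {"x":5,"y":0,"z":0,"turn":0,"gripper":-1}
    - {"x":4,"y":0,"z":0,"turn":0,"gripper":-1}
    - {"x":0,"y":0,"z":0,"turn":0,"gripper":-1}
    - {"x":0,"y":0,"z":0,"turn":0,"gripper":-1}

```text
time: 9.3
ee_pos: [469.7, 225.0, 67.7]
ee_rot: [3.142, -0.001, 1.5]
wrist_force: [0.7, -1.7, -0.4]
gripper_width: 19.4
gripper_force: 3.0
```

```bash
python3 - <<'E'
from h import *
o=st()
b=manip.camera('wrist')
# predicted foot centre px for tilt phi
for ph in (40,50,60,70,80,90):
    f=np.radians(ph);G=np.array(o['ee_pos'])+[0,0,7.6];F=G-56.3*(np.cos(f)*np.array([-.067,-.998,0])+np.sin(f)*np.array([0,0,1]))
    print(ph,w2px('wrist',[F]).round())
cv2.imwrite('pics/w3.png',cv2.resize(b[80:340,160:480],(640,520)))
E
```

```text
t 9.3 tcp [469.7 225.   67.7] rpy [ 3.142e+00 -1.000e-03  1.500e+00] F [ 0.7 -1.7 -0.4] w 19.4 3.0
40 [[323. 166.]]
50 [[323. 174.]]
60 [[323. 184.]]
70 [[323. 195.]]
80 [[323. 207.]]
90 [[323. 220.]]
```

View pics/w3.png

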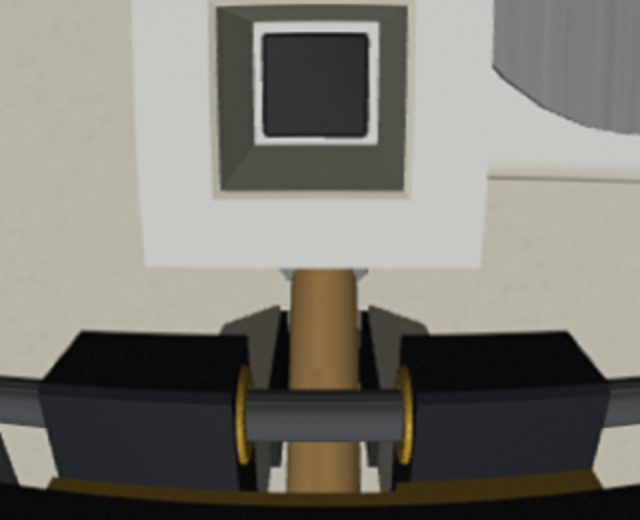

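The foot is against the wall under the block edge, at crop (325,272), with 1.7 N reaction. From the geometry the stick is at about 75°. I'll push a little further.

Call:
apply_moves:
  targets:
    - {"x":4,"y":0,"z":0,"turn":0,"gripper":-1}
    - {"x":4,"y":0,"z":0,"turn":0,"gripper":-1}
    - {"x":3,"y":0,"z":0,"turn":0,"gripper":-1}
    - {"x":2,"y":0,"z":0,"turn":0,"gripper":-1}
    - {"x":0,"y":0,"z":0,"turn":0,"gripper":-1}
    - {"x":0,"y":0,"z":0,"turn":0,"gripper":-1}

```text
time: 9.95
ee_pos: [470.7, 238.0, 67.8]
ee_rot: [3.141, -0.0, 1.5]
wrist_force: [-0.4, -0.0, -0.6]
gripper_width: 0.6
gripper_force: 0.0
```

Call:
apply_moves:
  targets:
    - {"x":-20,"y":0,"z":0,"turn":0,"gripper":-1}
    - {"x":-40,"y":0,"z":0,"turn":0,"gripper":-1}
    - {"x":-40,"y":0,"z":0,"turn":0,"gripper":-1}
    - {"x":0,"y":0,"z":0,"turn":0,"gripper":-1}
    - {"x":0,"y":0,"z":0,"turn":0,"gripper":-1}

```text
time: 10.45
ee_pos: [463.7, 137.2, 67.9]
ee_rot: [3.141, -0.001, 1.497]
wrist_force: [-0.2, 1.3, -0.9]
gripper_width: 0.1
gripper_force: 0.0
```

```bash
python3 - <<'E'
from h import *
o=st()
b=manip.camera('wrist')
for ph in (60,70,80,85,90,95,100):
    f=np.radians(ph);G=np.array(o['ee_pos'])+[0,0,7.6];a=np.cos(f)*np.array([-.067,-.998,0])+np.sin(f)*np.array([0,0,1]);n=np.sin(f)*np.array([-.067,-.998,0])-np.cos(f)*np.array([0,0,1]);F=G-56.3*a
    print(ph,'front rim bottom, top (crop px)',((w2px('wrist',[F-14*n,F+10*a-14*n])-[200,120])*3).round().tolist())
cv2.imwrite('pics/w4.png',cv2.resize(b[120:320,200:440],(720,600)))
E
```

```text
t 10.45 tcp [463.7 137.2  67.9] rpy [ 3.141e+00 -1.000e-03  1.497e+00] F [-0.2  1.3 -0.9] w 0.1 0.0
60 front rim bottom, top (crop px) [[368.0, 151.0], [368.0, 184.0]]
70 front rim bottom, top (crop px) [[368.0, 180.0], [368.0, 206.0]]
80 front rim bottom, top (crop px) [[368.0, 213.0], [368.0, 233.0]]
85 front rim bottom, top (crop px) [[368.0, 230.0], [368.0, 247.0]]
90 front rim bottom, top (crop px) [[368.0, 249.0], [368.0, 262.0]]
95 front rim bottom, top (crop px) [[368.0, 267.0], [368.0, 278.0]]
100 front rim bottom, top (crop px) [[368.0, 287.0], [368.0, 294.0]]
```

View pics/w4.png

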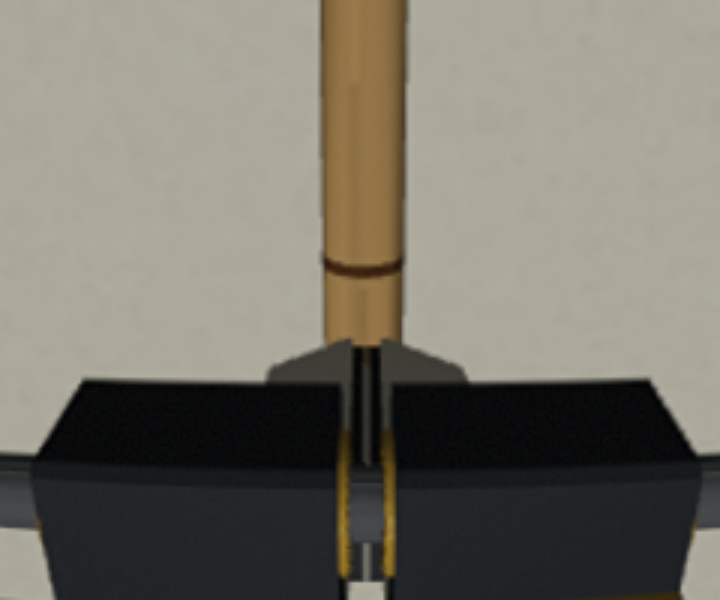

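The stick slipped out and now lies on the worktop along y. Its ringed top end is at crop (362,345) next to the fingers, and its foot points to the base. I'll rise and locate it by image code.

Call:
apply_moves:
  targets:
    - {"x":-10,"y":0,"z":-40,"turn":0,"gripper":0}
    - {"x":-10,"y":0,"z":-40,"turn":0,"gripper":0}
    - {"x":0,"y":0,"z":-40,"turn":0,"gripper":0}
    - {"x":0,"y":0,"z":0,"turn":0,"gripper":0}
    - {"x":0,"y":0,"z":0,"turn":0,"gripper":0}
    - {"x":0,"y":0,"z":0,"turn":0,"gripper":0}

```text
time: 11.1
ee_pos: [461.5, 118.8, 186.9]
ee_rot: [-3.14, 0.0, 1.502]
wrist_force: [-0.1, -0.2, 0.3]
gripper_width: 43.3
gripper_force: 0.0
```

```bash
cat >> h.py <<'E'
def wood(a):
    h=cv2.cvtColor(a,cv2.COLOR_BGR2HSV)
    m=cv2.inRange(h,(8,90,70),(20,200,230))
    n,l,s,c=cv2.connectedComponentsWithStats(m)
    return sorted([(s[i,4],s[i,:4].tolist(),np.column_stack(np.where(l==i))[:,::-1].astype(float)) for i in range(1,n) if s[i,4]>15],key=lambda t:-t[0])
E
python3 - <<'E'
from h import *
o=st()
for n in ('wrist','top'):
    a=manip.camera(n);cv2.imwrite(f'pics/{n}5.png',a)
    for k in wood(a)[:5]:
        c=k[2].mean(0);v=np.linalg.svd(k[2]-c,full_matrices=False)[2][0];t=(k[2]-c)@v
        e=np.array([c+v*t.min(),c+v*t.max()]);print(n,k[0],k[1],e.round().tolist(),px2w(n,e,11).round(1).tolist())
E
```

```text
t 11.1 tcp [461.5 118.8 186.9] rpy [-3.14   0.     1.502] F [-0.1 -0.2  0.3] w 43.3 0.0
wrist 1663 [314, 82, 18, 97] [[323.0, 82.0], [322.0, 178.0]] [[468.6, 223.7, 11.0], [460.5, 119.2, 11.0]]
wrist 583 [320, 309, 57, 17] [[376.0, 317.0], [320.0, 317.0]] [[521.0, -78.5, 11.0], [444.8, -71.8, 11.0]]
wrist 403 [559, 64, 23, 24] [[575.0, 62.0], [564.0, 89.0]] [[815.6, 265.4, 11.0], [788.5, 224.4, 11.0]]
wrist 180 [564, 96, 22, 13] [[585.0, 106.0], [564.0, 98.0]] [[835.6, 204.6, 11.0], [788.0, 212.1, 11.0]]
wrist 40 [537, 70, 5, 19] [[541.0, 70.0], [537.0, 88.0]] [[745.5, 245.4, 11.0], [738.3, 221.3, 11.0]]
top 29 [603, 341, 5, 19] [[604.0, 341.0], [606.0, 359.0]] [[283.7, -635.7, 11.0], [241.8, -635.7, 11.0]]
top 21 [238, 153, 9, 4] [[238.0, 154.0], [246.0, 155.0]] [[761.3, 254.4, 11.0], [758.2, 233.4, 11.0]]
top 21 [606, 366, 4, 16] [[607.0, 366.0], [608.0, 381.0]] [[226.4, -635.8, 11.0], [192.4, -634.5, 11.0]]
top 19 [250, 148, 7, 7] [[255.0, 148.0], [250.0, 154.0]] [[776.6, 209.6, 11.0], [762.5, 221.9, 11.0]]
```

By image code, the wood runs from (460.5,119) to (468.6,224), 105 mm long as it should be. The stick is flat on the worktop with its foot toward the base. I'll grip it near its top end and lift, so gravity swings the foot down.

Call:
apply_moves:
  targets:
    - {"x":17,"y":-1,"z":40,"turn":0,"gripper":0}
    - {"x":0,"y":0,"z":45,"turn":0,"gripper":0}
    - {"x":0,"y":0,"z":45,"turn":0,"gripper":0}
    - {"x":0,"y":0,"z":25,"turn":0,"gripper":0}
    - {"x":0,"y":0,"z":15,"turn":0,"gripper":0}
    - {"x":0,"y":0,"z":10,"turn":0,"gripper":0}
    - {"x":0,"y":0,"z":3,"turn":0,"gripper":0}
    - {"x":0,"y":0,"z":0,"turn":0,"gripper":0}
    - {"x":0,"y":0,"z":0,"turn":0,"gripper":0}

```text
time: 12.1
ee_pos: [462.8, 135.0, 5.3]
ee_rot: [3.141, -0.001, 1.5]
wrist_force: [0.4, -1.1, 0.6]
gripper_width: 45.7
gripper_force: 0.0
```

Call:
apply_moves:
  targets:
    - {"x":0,"y":0,"z":0,"turn":0,"gripper":-1}
    - {"x":0,"y":0,"z":0,"turn":0,"gripper":-1}
    - {"x":0,"y":0,"z":0,"turn":0,"gripper":-1}
    - {"x":0,"y":0,"z":0,"turn":0,"gripper":-1}
    - {"x":0,"y":0,"z":0,"turn":0,"gripper":-1}
    - {"x":0,"y":0,"z":0,"turn":0,"gripper":-1}
    - {"x":0,"y":0,"z":0,"turn":0,"gripper":-1}
  newtons: 4

```text
time: 12.8
ee_pos: [462.5, 134.9, 4.8]
ee_rot: [3.141, -0.0, 1.5]
wrist_force: [0.3, 0.9, 2.5]
gripper_width: 19.7
gripper_force: 4.0
```

Call:
apply_moves:
  targets:
    - {"x":0,"y":0,"z":0,"turn":0,"gripper":-0.3}
    - {"x":0,"y":0,"z":2.5,"turn":0,"gripper":-0.3}
    - {"x":0,"y":0,"z":0,"turn":0,"gripper":-0.3}
    - {"x":0,"y":0,"z":0,"turn":0,"gripper":-1}
    - {"x":0,"y":0,"z":0,"turn":0,"gripper":-1}
    - {"x":0,"y":0,"z":0,"turn":0,"gripper":-1}
    - {"x":0,"y":0,"z":0,"turn":0,"gripper":-1}
    - {"x":0,"y":0,"z":0,"turn":0,"gripper":-1}
  newtons: 4

```text
time: 13.6
ee_pos: [462.4, 134.8, 2.3]
ee_rot: [3.141, -0.0, 1.5]
wrist_force: [0.8, -0.1, 0.2]
gripper_width: 19.7
gripper_force: 4.0
```

Call:
apply_moves:
  targets:
    - {"x":1,"y":0,"z":-10,"turn":0,"gripper":-1}
    - {"x":2,"y":0,"z":-9,"turn":0,"gripper":-1}
    - {"x":4,"y":0,"z":-9,"turn":0,"gripper":-1}
    - {"x":6,"y":0,"z":-8,"turn":0,"gripper":-1}
    - {"x":7,"y":0,"z":-7,"turn":0,"gripper":-1}
    - {"x":8,"y":0,"z":-7,"turn":0,"gripper":-1}
    - {"x":9,"y":0,"z":-7,"turn":0,"gripper":-1}
    - {"x":8,"y":0,"z":-6,"turn":0,"gripper":-1}
    - {"x":8,"y":0,"z":-5,"turn":0,"gripper":-1}
    - {"x":0,"y":0,"z":0,"turn":0,"gripper":-1}

```text
time: 14.6
ee_pos: [466.6, 189.3, 70.9]
ee_rot: [3.141, -0.001, 1.502]
wrist_force: [0.4, 0.4, 0.1]
gripper_width: 19.8
gripper_force: 4.0
```

```bash
cat > tilt.py <<'E'
from h import *
import sys
o=st();s=float(sys.argv[1]);g=float(sys.argv[2])
a=manip.camera('wrist');cv2.imwrite(sys.argv[3],a)
for k in wood(a)[:3]: print(k[0],k[1])
h=cv2.cvtColor(a,cv2.COLOR_BGR2HSV)
y=o['ee_rot'][2];u=-np.array([np.cos(y),np.sin(y),0]);z=np.array([0,0,1])
for ph in (0,15,30,45,60,70,75,80,85,90,95):
    f=np.radians(ph);G=np.array(o['ee_pos'])+g*z;A=np.cos(f)*u+np.sin(f)*z;n=np.sin(f)*u-np.cos(f)*z;F=G-s*A
    print(ph,'foot z %.0f'%F[2],'wood/foot joint front',w2px('wrist',[F+10*A-10*n]).round().tolist(),'rim',w2px('wrist',[F-14*n]).round().tolist())
print('col HSV down',[(v,h[v,318:326].mean(0).round().astype(int).tolist()) for v in range(120,300,6)])
E
python3 tilt.py 98 8 pics/w6.png
```

```text
t 14.6 tcp [466.6 189.3  70.9] rpy [ 3.141e+00 -1.000e-03  1.502e+00] F [0.4 0.4 0.1] w 19.8 4.0
3277 [305, 145, 34, 112]
542 [304, 257, 35, 18]
233 [304, 301, 36, 8]
0 foot z 79 wood/foot joint front [[324.0, 85.0]] rim [[324.0, 62.0]]
15 foot z 54 wood/foot joint front [[324.0, 89.0]] rim [[324.0, 69.0]]
30 foot z 30 wood/foot joint front [[323.0, 102.0]] rim [[323.0, 84.0]]
45 foot z 10 wood/foot joint front [[323.0, 121.0]] rim [[323.0, 106.0]]
60 foot z -6 wood/foot joint front [[323.0, 143.0]] rim [[323.0, 130.0]]
70 foot z -13 wood/foot joint front [[323.0, 159.0]] rim [[323.0, 148.0]]
75 foot z -16 wood/foot joint front [[323.0, 167.0]] rim [[323.0, 157.0]]
80 foot z -18 wood/foot joint front [[323.0, 176.0]] rim [[323.0, 167.0]]
85 foot z -19 wood/foot joint front [[323.0, 185.0]] rim [[323.0, 176.0]]
90 foot z -19 wood/foot joint front [[323.0, 194.0]] rim [[323.0, 186.0]]
95 foot z -19 wood/foot joint front [[323.0, 203.0]] rim [[323.0, 195.0]]
col HSV down [(120, [33, 5, 192]), (126, [33, 6, 192]), (132, [32, 5, 192]), (138, [76, 4, 118]), (144, [24, 32, 111]), (150, [18, 135, 130]), (156, [18, 135, 131]), (162, [18, 135, 131]), (168, [18, 135, 132]), (174, [18, 136, 132]), (180, [18, 136, 132]), (186, [18, 135, 131]), (192, [18, 135, 128]), (198, [18, 136, 129]), (204, [18, 135, 129]), (210, [18, 135, 129]), (216, [18, 134, 130]), (222, [18, 134, 129]), (228, [18, 134, 130]), (234, [18, 135, 130]), (240, [18, 135, 130]), (246, [18, 135, 130]), (252, [18, 135, 132]), (258, [16, 149, 92]), (264, [18, 135, 124]), (270, [18, 136, 124]), (276, [104, 19, 23]), (282, [99, 12, 53]), (288, [99, 12, 71]), (294, [102, 11, 77])]
```

Call:
apply_moves:
  targets:
    - {"x":8,"y":0,"z":-10,"turn":0,"gripper":-1}
    - {"x":8,"y":0,"z":-10,"turn":0,"gripper":-1}
    - {"x":0,"y":0,"z":-10,"turn":0,"gripper":-1}
    - {"x":0,"y":0,"z":-10,"turn":0,"gripper":-1}
    - {"x":0,"y":0,"z":0,"turn":0,"gripper":-1}
    - {"x":0,"y":0,"z":0,"turn":0,"gripper":-1}
    - {"x":0,"y":0,"z":0,"turn":0,"gripper":-1}

```text
time: 15.35
ee_pos: [467.0, 203.4, 110.0]
ee_rot: [-3.141, 0.0, 1.499]
wrist_force: [0.5, -0.2, -1.7]
gripper_width: 19.8
gripper_force: 4.0
```

```bash
cat > fit.py <<'E'
from h import *
import sys
from scipy.optimize import least_squares
# wrist rows along the stick: wood front start (joint), ring; ring at RS from foot; fit phi, s
o=st();a=manip.camera('wrist');cv2.imwrite(sys.argv[1],a)
h=cv2.cvtColor(a,cv2.COLOR_BGR2HSV).astype(int)[:,318:326].mean(1)
w=(h[:,1]>100)&(h[:,2]>105);r=np.where(w[60:300])[0]+60;j=r[0]-.5
sub=np.where((h[:,1]>100)&(h[:,2]<105))[0];sub=sub[(sub>j+20)&(sub<300)]
gray=np.where((h[:,2]<150))[0];gray=gray[(gray>60)&(gray<j)]
# rim = start of contiguous dark-ish run directly before joint
rim=j
while h[int(rim)-1,2]<165 and rim>60: rim-=1
print('joint',j,'rim',rim,'ring',sub.tolist())
y=o['ee_rot'][2];u=-np.array([np.cos(y),np.sin(y),0]);z=np.array([0,0,1])
cx=w2px('wrist',[np.array(o['ee_pos'])])[0]
RS=float(sys.argv[2])
def pr(p,g=8):
    f=np.radians(p[0]);G=np.array(o['ee_pos'])+g*z;A=np.cos(f)*u+np.sin(f)*z;n=np.sin(f)*u-np.cos(f)*z;F=G-p[1]*A
    q=w2px('wrist',[F+10*A-10*n,F+RS*A-10*n,F-14*n])[:,1];return q,F[2]-14*np.cos(f)
if len(sub):
    R=least_squares(lambda p:pr(p)[0][:2]-[j,sub.mean()],[70,95]).x
    print('phi,s',R.round(1),'low edge z',pr(R)[1].round(1),'rim pred',pr(R)[0][2].round(1))
for s in (80,85,90,95,100):
    R=least_squares(lambda p:pr([p[0],s])[0][0]-j,[70]).x
    print(s,'phi',R.round(1),'low',pr([R[0],s])[1].round(1),'rim pred',pr([R[0],s])[0][2].round(1))
E
python3 - <<'E'
# ring position from wrist5 (stick flat; TCP then at 461.5,118.8,186.9): rows -> stick length fraction
import cv2,numpy as np
h=cv2.cvtColor(cv2.imread('pics/wrist5.png'),cv2.COLOR_BGR2HSV).astype(int)[:,319:326].mean(1)
print([(v,h[v].round().astype(int).tolist()) for v in list(range(70,90,3))+list(range(145,190,2))])
E
python3 fit.py pics/w7.png 93
```

```text
[(70, [25, 25, 191]), (73, [91, 7, 129]), (76, [85, 5, 130]), (79, [93, 7, 136]), (82, [18, 140, 150]), (85, [18, 131, 165]), (88, [18, 130, 166]), (145, [18, 131, 163]), (147, [18, 131, 163]), (149, [18, 131, 163]), (151, [18, 131, 163]), (153, [18, 131, 165]), (155, [17, 136, 139]), (157, [12, 178, 68]), (159, [18, 131, 165]), (161, [18, 131, 160]), (163, [18, 131, 160]), (165, [18, 130, 159]), (167, [18, 131, 160]), (169, [18, 132, 160]), (171, [18, 131, 160]), (173, [18, 131, 159]), (175, [18, 131, 160]), (177, [18, 135, 160]), (179, [19, 56, 165]), (181, [25, 22, 192]), (183, [24, 24, 190]), (185, [25, 24, 191]), (187, [25, 24, 192]), (189, [24, 23, 192])]
t 15.35 tcp [467.  203.4 110. ] rpy [-3.141  0.     1.499] F [ 0.5 -0.2 -1.7] w 19.8 4.0Traceback (most recent call last):
  File "fit.py", line 7, in <module>
    w=(h[:,1]>100)&(h[:,2]>105);r=np.where(w[60:300])[0]+60;j=r[0]-.5
                                                              ~^^^
IndexError: index 0 is out of bounds for axis 0 with size 0
```

```bash
python3 - <<'E'
from h import *
h=cv2.cvtColor(cv2.imread('pics/w7.png'),cv2.COLOR_BGR2HSV).astype(int)[:,318:326].mean(1)
print([(v,h[v].round().astype(int).tolist()) for v in range(100,300,4)])
# ring s from wrist5: camera pose moved; redo relative by shift of TCP
o=manip.get_obs();p=manip.camera_params('wrist');T=np.array(p['T']);d=np.array([461.5,118.8,186.9])-o['ee_pos'];K=p['intrinsics']
def row(v,z):
    a=np.array([(322-K[0][2])/K[0][0],(v-K[1][2])/K[1][1]]);r=np.hypot(*a);q=T[:3,:3]@np.r_[a/r*np.sin(r),np.cos(r)];c=T[:3,3]+d;return (c+q*(z-c[2])/q[2])[1]
print([round(row(v,z),1) for v,z in ((81,23),(157,21),(179,15))])
E
```

```text
[(100, [120, 7, 54]), (104, [120, 7, 55]), (108, [114, 8, 55]), (112, [88, 6, 43]), (116, [34, 5, 206]), (120, [27, 26, 77]), (124, [29, 24, 179]), (128, [34, 6, 203]), (132, [34, 5, 203]), (136, [32, 5, 202]), (140, [33, 6, 203]), (144, [32, 6, 203]), (148, [32, 5, 203]), (152, [35, 5, 204]), (156, [24, 24, 187]), (160, [24, 25, 188]), (164, [25, 25, 191]), (168, [56, 5, 68]), (172, [86, 6, 131]), (176, [92, 8, 132]), (180, [18, 139, 91]), (184, [18, 136, 92]), (188, [18, 135, 92]), (192, [18, 136, 92]), (196, [18, 136, 93]), (200, [18, 136, 92]), (204, [18, 136, 91]), (208, [18, 136, 90]), (212, [18, 136, 90]), (216, [18, 136, 90]), (220, [18, 136, 91]), (224, [18, 135, 91]), (228, [18, 135, 91]), (232, [18, 136, 91]), (236, [18, 137, 91]), (240, [18, 136, 91]), (244, [18, 136, 91]), (248, [15, 156, 56]), (252, [16, 150, 83]), (256, [18, 137, 88]), (260, [18, 136, 87]), (264, [18, 135, 87]), (268, [18, 136, 87]), (272, [18, 137, 89]), (276, [102, 24, 26]), (280, [99, 11, 38]), (284, [100, 13, 57]), (288, [100, 12, 76]), (292, [105, 11, 80]), (296, [104, 13, 82])]
[np.float64(224.3), np.float64(144.7), np.float64(119.4)]
```

```bash
sed -i "s/^w=.*/S=h[:,1]>100;r=np.where(S[60:300])[0]+60;j=r[0]-.5;m=np.median(h[r,2])/; s/^sub=np.where.*/sub=np.where(S\&(h[:,2]<.85*m))[0];sub=sub[(sub>j+20)\&(sub<265)]/" fit.py; python3 fit.py pics/w8.png 90
```

```text
t 15.4 tcp [467.  203.4 109.9] rpy [-3.141  0.     1.499] F [ 0.6  0.4 -0.4] w 19.3 4.0
joint 178.5 rim 166.5 ring [248, 249, 250, 251]
phi,s [76.5 84.6] low edge z 32.4 rim pred 167.8
80 phi [74.5] low 37.1 rim pred 167.1
85 phi [76.7] low 32.0 rim pred 167.8
90 phi [78.6] low 26.9 rim pred 168.4
95 phi [80.2] low 21.9 rim pred 168.9
100 phi [81.6] low 16.9 rim pred 169.4
```

The stick hangs at about 77°, gripped about 85 mm from the foot. I'll set the foot down on the open worktop and roll it upright.

Call:
apply_moves:
  targets:
    - {"x":-20,"y":0,"z":0,"turn":0,"gripper":-1}
    - {"x":-30,"y":0,"z":0,"turn":0,"gripper":-1}
    - {"x":-5,"y":0,"z":10,"turn":0,"gripper":-1}
    - {"x":0,"y":0,"z":10,"turn":0,"gripper":-1}
    - {"x":0,"y":0,"z":5,"turn":0,"gripper":-1}
    - {"x":0,"y":0,"z":0,"turn":0,"gripper":-1}
    - {"x":0,"y":0,"z":0,"turn":0,"gripper":-1}

```text
time: 16.15
ee_pos: [463.3, 149.4, 85.0]
ee_rot: [-3.141, 0.0, 1.501]
wrist_force: [0.9, 0.5, -0.1]
gripper_width: 19.4
gripper_force: 4.0
```

Call:
apply_moves:
  targets:
    - {"x":0,"y":0,"z":2,"turn":0,"gripper":-1}
    - {"x":0,"y":0,"z":2,"turn":0,"gripper":-1}
    - {"x":0,"y":0,"z":1,"turn":0,"gripper":-1}
    - {"x":0,"y":0,"z":0,"turn":0,"gripper":-1}

```text
time: 16.55
ee_pos: [464.0, 149.1, 80.6]
ee_rot: [3.141, -0.001, 1.5]
wrist_force: [-1.1, -0.3, 4.6]
gripper_width: 19.6
gripper_force: 4.0
```

```bash
python3 fit.py pics/w9.png 90
```

```text
t 16.55 tcp [464.  149.1  80.6] rpy [ 3.141e+00 -1.000e-03  1.500e+00] F [-1.1 -0.3  4.6] w 19.6 4.0
joint 187.5 rim 175.5 ring [253, 254, 255, 256]
phi,s [80.4 79.1] low edge z 8.3 rim pred 177.1
80 phi [80.8] low 7.4 rim pred 177.2
85 phi [82.6] low 2.5 rim pred 177.8
90 phi [84.1] low -2.3 rim pred 178.3
95 phi [85.5] low -7.2 rim pred 178.7
100 phi [86.6] low -12.0 rim pred 179.1
```

Call:
apply_moves:
  targets:
    - {"x":2,"y":0,"z":0.5,"turn":0,"gripper":-1}
    - {"x":2,"y":0,"z":0,"turn":0,"gripper":-1}
    - {"x":2,"y":0,"z":0.5,"turn":0,"gripper":-1}
    - {"x":2,"y":0,"z":0,"turn":0,"gripper":-1}
    - {"x":2,"y":0,"z":0,"turn":0,"gripper":-1}
    - {"x":0,"y":0,"z":0,"turn":0,"gripper":-1}
    - {"x":0,"y":0,"z":0,"turn":0,"gripper":-1}

```text
time: 17.3
ee_pos: [464.2, 158.9, 79.3]
ee_rot: [3.141, -0.0, 1.5]
wrist_force: [0.5, 0.2, 3.2]
gripper_width: 20.0
gripper_force: 4.0
```

```bash
python3 fit.py pics/w10.png 90
```

```text
t 17.3 tcp [464.2 158.9  79.3] rpy [ 3.141 -0.     1.5  ] F [0.5 0.2 3.2] w 20.0 4.0
joint 198.5 rim 187.5 ring [254, 255, 256, 257]
phi,s [86.8 74.9] low edge z 11.7 rim pred 188.9
80 phi [88.4] low 6.9 rim pred 189.4
85 phi [89.7] low 2.2 rim pred 189.9
90 phi [90.9] low -2.5 rim pred 190.3
95 phi [91.9] low -7.2 rim pred 190.6
100 phi [92.7] low -11.9 rim pred 190.9
```

It is upright to within about a degree with the foot on the worktop, so I'll let go.

Call:
apply_moves:
  targets:
    - {"x":0,"y":0,"z":0,"turn":0,"gripper":-0.4}
    - {"x":0,"y":0,"z":0,"turn":0,"gripper":-0.2}
    - {"x":0,"y":0,"z":0,"turn":0,"gripper":0}
    - {"x":0,"y":0,"z":0,"turn":0,"gripper":0}
    - {"x":0,"y":0,"z":-15,"turn":0,"gripper":0}
    - {"x":0,"y":0,"z":-30,"turn":0,"gripper":0}
    - {"x":0,"y":0,"z":-40,"turn":0,"gripper":0}
    - {"x":0,"y":0,"z":0,"turn":0,"gripper":0}
    - {"x":0,"y":0,"z":0,"turn":0,"gripper":0}

```text
time: 18.25
ee_pos: [464.4, 159.2, 164.8]
ee_rot: [3.14, -0.002, 1.5]
wrist_force: [0.1, 0.6, 0.5]
gripper_width: 46.1
gripper_force: 0.0
```

```bash
python3 - <<'E'
from h import *
o=st();a=manip.camera('wrist');cv2.imwrite('pics/w11.png',a)
for k in wood(a)[:3]: print(k[0],k[1])
y=o['ee_rot'][2]
for dx in (0,):
    B=np.array([o['ee_pos'][0],o['ee_pos'][1],0])
    print('pred base joint, ring, top centre',w2px('wrist',[B+[0.7,10,10],B+[.7,10,90],B+[0,0,115]]).round(1).tolist())
s=manip.camera('side');cv2.imwrite('pics/s11.png',s)
print([ (k[0],k[1]) for k in wood(s) if 150<k[1][0]<330])
print(w2px('side',[B+[0,0,10],B+[0,0,115]]).round(1).tolist())
E
```

```text
t 18.25 tcp [464.4 159.2 164.8] rpy [ 3.14e+00 -2.00e-03  1.50e+00] F [0.1 0.6 0.5] w 46.1 0.0
532 [569, 98, 28, 28]
526 [308, 197, 27, 25]
162 [573, 134, 22, 12]
pred base joint, ring, top centre [[323.1, 174.0], [323.5, 196.1], [323.7, 219.5]]
[(np.int32(871), [240, 252, 60, 28]), (np.int32(134), [260, 167, 7, 35]), (np.int32(41), [282, 237, 12, 8]), (np.int32(32), [268, 112, 12, 3])]
[[265.3, 201.6], [261.9, 168.1]]
```

The side image blob (260..267, 167..202) matches the predicted upright stick, so it stands. I'll take it again by its upper end, lift it and move toward the round well, stopping short to look.

Call:
apply_moves:
  targets:
    - {"x":0,"y":0,"z":40,"turn":0,"gripper":0}
    - {"x":0,"y":0,"z":30,"turn":0,"gripper":0}
    - {"x":0,"y":0,"z":15,"turn":0,"gripper":0}
    - {"x":0,"y":0,"z":0,"turn":0,"gripper":-0.3}
    - {"x":0,"y":0,"z":0,"turn":0,"gripper":-0.45}
    - {"x":0,"y":0,"z":0,"turn":0,"gripper":-0.55}
    - {"x":0,"y":0,"z":0,"turn":0,"gripper":-1}
    - {"x":0,"y":0,"z":0,"turn":0,"gripper":-1}
    - {"x":0,"y":0,"z":0,"turn":0,"gripper":-1}
    - {"x":0,"y":0,"z":0,"turn":0,"gripper":-1}
  newtons: 30

```text
time: 19.35
ee_pos: [464.6, 158.9, 79.9]
ee_rot: [3.141, -0.001, 1.5]
wrist_force: [-1.3, -0.9, 6.6]
gripper_width: 19.4
gripper_force: 30.0
```

Call:
apply_moves:
  targets:
    - {"x":0,"y":0,"z":-10,"turn":0,"gripper":-1}
    - {"x":0,"y":0,"z":-30,"turn":0,"gripper":-1}
    - {"x":0,"y":0,"z":-40,"turn":0,"gripper":-1}
    - {"x":0,"y":0,"z":-40,"turn":0,"gripper":-1}
    - {"x":30,"y":-2,"z":0,"turn":0,"gripper":-1}
    - {"x":40,"y":0,"z":0,"turn":0,"gripper":-1}
    - {"x":40,"y":0,"z":0,"turn":0,"gripper":-1}
    - {"x":40,"y":0,"z":0,"turn":0,"gripper":-1}
    - {"x":0,"y":0,"z":0,"turn":0,"gripper":-1}
    - {"x":0,"y":0,"z":0,"turn":0,"gripper":-1}

```text
time: 20.35
ee_pos: [472.3, 309.0, 199.3]
ee_rot: [-3.141, 0.001, 1.502]
wrist_force: [-0.6, -1.5, -0.0]
gripper_width: 19.2
gripper_force: 30.0
```

```bash
python3 - <<'E'
from h import *
o=st();a=manip.camera('wrist')
c,y=np.array([476,348.7]),-.068
B=lambda x,yy,z:[c[0]+x*np.cos(y)-yy*np.sin(y),c[1]+x*np.sin(y)+yy*np.cos(y),z]
p=w2px('wrist',[B(-21,35,90),B(21,35,90),B(21,77,90),B(-21,77,90),B(-40,95,90),B(40,95,90)])
print(p.round(1).tolist())
k=w2px('wrist',[B(17*np.cos(t),56+17*np.sin(t),40) for t in np.linspace(0,6.28,5)[:4]]);print(k.round(1).tolist())
x0,y0=200,40
b=cv2.resize(a[y0:y0+190,x0:x0+240],(720,570),interpolation=2)
cv2.imwrite('pics/w12.png',b)
E
```

```text
t 20.35 tcp [472.3 309.  199.3] rpy [-3.141e+00  1.000e-03  1.502e+00] F [-0.6 -1.5 -0. ] w 19.2 30.0
[[298.4, 110.1], [347.7, 110.0], [347.7, 61.7], [298.0, 61.8], [275.7, 42.5], [369.8, 42.3]]
[[339.7, 88.9], [322.7, 72.3], [305.8, 88.9], [322.8, 105.4]]
```

View pics/w12.png

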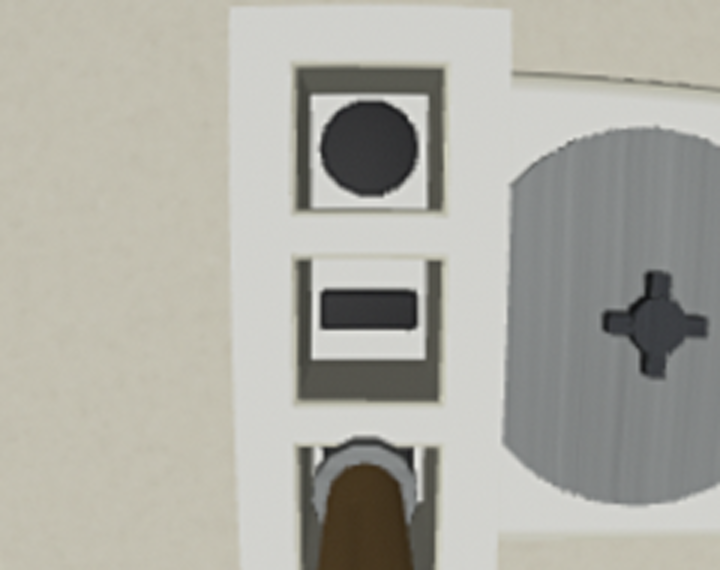

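The round key is at crop (369,148), full-frame (323,89.3), against a prediction of (322.8,88.9). The bar is in the middle and the foot is over the square well, clear above it. I'll go above the round well and lower.

Call:
apply_moves:
  targets:
    - {"x":32,"y":1,"z":0,"turn":0,"gripper":-1}
    - {"x":32,"y":0,"z":0,"turn":0,"gripper":-1}
    - {"x":20,"y":0,"z":0,"turn":0,"gripper":-1}
    - {"x":12,"y":0,"z":0,"turn":0,"gripper":-1}
    - {"x":0,"y":0,"z":0,"turn":0,"gripper":-1}
    - {"x":0,"y":0,"z":0,"turn":0,"gripper":-1}
    - {"x":0,"y":0,"z":0,"turn":0,"gripper":-1}

```text
time: 21.1
ee_pos: [481.0, 402.2, 199.6]
ee_rot: [3.141, 0.0, 1.497]
wrist_force: [-0.7, 0.0, -0.4]
gripper_width: 19.4
gripper_force: 30.0
```

```bash
python3 - <<'E'
from h import *
o=st();a=manip.camera('wrist');cv2.imwrite('pics/w13.png',a)
h=cv2.cvtColor(a,cv2.COLOR_BGR2HSV).astype(int)[:,318:328].mean(1)
print('joint row',np.where(h[60:300,1]>100)[0][0]+60)
P=np.array(o['ee_pos'])
for f in (-3,0,3):
    u=np.array([.07,.9976,0]);b=P+[0,0,-70]+u*95*np.sin(np.radians(f));print(f,w2px('wrist',[b+10*u])[0].round(1))
S=(cv2.cvtColor(a,cv2.COLOR_BGR2HSV)[:,:,1]>100)
for v in (165,175,185,200,215): 
    r=np.where(S[v,290:360])[0]; print(v,(r.min()+290,r.max()+290) if len(r) else None)
E
```

```text
t 21.1 tcp [481.  402.2 199.6] rpy [3.141 0.    1.497] F [-0.7  0.  -0.4] w 19.4 30.0
joint row 196
-3 [322.8 204.4]
0 [322.8 198.2]
3 [322.7 192. ]
165 None
175 None
185 None
200 (np.int64(312), np.int64(331))
215 (np.int64(309), np.int64(334))
```

Call:
apply_moves:
  targets:
    - {"x":0,"y":-1,"z":15,"turn":0,"gripper":-1}
    - {"x":0,"y":0,"z":15,"turn":0,"gripper":-1}
    - {"x":0,"y":0,"z":15,"turn":0,"gripper":-1}
    - {"x":0,"y":0,"z":15,"turn":0,"gripper":-1}
    - {"x":0,"y":0,"z":10,"turn":0,"gripper":-1}
    - {"x":0,"y":0,"z":3,"turn":0,"gripper":-1}
    - {"x":0,"y":0,"z":0,"turn":0,"gripper":-1}

```text
time: 21.85
ee_pos: [479.5, 404.0, 125.7]
ee_rot: [-3.141, 0.001, 1.5]
wrist_force: [1.8, 0.8, -1.7]
gripper_width: 19.1
gripper_force: 30.0
```

Call:
apply_moves:
  targets:
    - {"x":0,"y":0,"z":2,"turn":0,"gripper":-1}
    - {"x":0,"y":0,"z":2,"turn":0,"gripper":-1}
    - {"x":0,"y":0,"z":2,"turn":0,"gripper":-1}
    - {"x":0,"y":0,"z":1,"turn":0,"gripper":-1}
    - {"x":0,"y":0,"z":0,"turn":0,"gripper":-1}
    - {"x":0,"y":0,"z":0,"turn":0,"gripper":-1}

```text
time: 22.45
ee_pos: [479.8, 404.4, 119.7]
ee_rot: [3.141, -0.001, 1.5]
wrist_force: [-1.1, -0.2, 3.8]
gripper_width: 19.5
gripper_force: 30.0
```

The foot is on the key at the expected height, with 3.8 N. I'll press gently.

Call:
apply_moves:
  targets:
    - {"x":0,"y":0,"z":1,"turn":0,"gripper":-1}
    - {"x":0,"y":0,"z":1,"turn":0,"gripper":-1}
    - {"x":0,"y":0,"z":1,"turn":0,"gripper":-1}
    - {"x":0,"y":0,"z":1,"turn":0,"gripper":-1}
    - {"x":0,"y":0,"z":0,"turn":0,"gripper":-1}

```text
time: 22.95
ee_pos: [479.2, 404.0, 114.7]
ee_rot: [-3.141, 0.001, 1.5]
wrist_force: [-0.2, -0.3, -0.4]
gripper_width: 19.4
gripper_force: 30.0
```

Call:
apply_moves:
  targets:
    - {"x":0,"y":0,"z":1,"turn":0,"gripper":-1}
    - {"x":0,"y":0,"z":1,"turn":0,"gripper":-1}
    - {"x":0,"y":0,"z":1,"turn":0,"gripper":-1}
    - {"x":0,"y":0,"z":0,"turn":0,"gripper":-1}
    - {"x":0,"y":0,"z":0,"turn":0,"gripper":-1}

```text
time: 23.45
ee_pos: [479.6, 404.2, 112.2]
ee_rot: [-3.142, 0.0, 1.5]
wrist_force: [0.2, 0.3, -0.0]
gripper_width: 19.4
gripper_force: 30.0
```

The force vanished past half stroke, so the key snapped down. I'll lift out and check the keys from the earlier viewpoint.

Call:
apply_moves:
  targets:
    - {"x":0,"y":0,"z":-7,"turn":0,"gripper":-1}
    - {"x":0,"y":0,"z":-20,"turn":0,"gripper":-1}
    - {"x":0,"y":0,"z":-30,"turn":0,"gripper":-1}
    - {"x":0,"y":0,"z":-30,"turn":0,"gripper":-1}
    - {"x":-20,"y":0,"z":0,"turn":0,"gripper":-1}
    - {"x":-40,"y":0,"z":0,"turn":0,"gripper":-1}
    - {"x":-35,"y":0,"z":0,"turn":0,"gripper":-1}
    - {"x":0,"y":0,"z":0,"turn":0,"gripper":-1}
    - {"x":0,"y":0,"z":0,"turn":0,"gripper":-1}

```text
time: 24.35
ee_pos: [473.1, 309.0, 200.1]
ee_rot: [3.141, -0.001, 1.498]
wrist_force: [0.6, 0.1, -1.2]
gripper_width: 19.0
gripper_force: 30.0
```

```bash
cat > disc.py <<'E'
from h import *
import sys
o=st();a=manip.camera('wrist');g=cv2.cvtColor(a,cv2.COLOR_BGR2GRAY)
c,y=np.array([476,348.7]),-.068
B=lambda x,yy,z:[c[0]+x*np.cos(y)-yy*np.sin(y),c[1]+x*np.sin(y)+yy*np.cos(y),z]
for nm,yy in (('round',56),('bar',0),('square',-56)):
    q=w2px('wrist',[B(0,yy,40)])[0].round().astype(int)
    w=g[q[1]-25:q[1]+26,q[0]-25:q[0]+26]
    n,l,s,cc=cv2.connectedComponentsWithStats((w<62).astype(np.uint8)) 
    k=max(range(1,n),key=lambda i:s[i,4]) if n>1 else None
    if k: print(nm,'size px',s[k,2:4],'area',s[k,4],'centre',cc[k]+q-25,'pred up',w2px('wrist',[B(0,yy,40)])[0].round(1),np.ptp(w2px('wrist',[B(-17,yy,40),B(17,yy,40)])[:,0]).round(1),'pred down',w2px('wrist',[B(0,yy,30)])[0].round(1),np.ptp(w2px('wrist',[B(-17,yy,30),B(17,yy,30)])[:,0]).round(1))
cv2.imwrite(sys.argv[1],a)
E
python3 disc.py pics/w14.png
```

```text
t 24.35 tcp [473.1 309.  200.1] rpy [ 3.141e+00 -1.000e-03  1.498e+00] F [ 0.6  0.1 -1.2] w 19.0 30.0
round size px [30 29] area 698 centre [321.44555874  89.92979943] pred up [322.5  91.6] 33.7 pred down [322.5  92.1] 32.7
bar size px [32 13] area 405 centre [321.5382716  143.01975309] pred up [322.7 146. ] 33.0 pred down [322.6 144.8] 32.0
square size px [30 29] area 683 centre [321.45241581 210.78916545] pred up [322.8 198.1] 31.7 pred down [322.7 195.5] 30.8
```

The round disc shrank from about 32.7 px to 30 px, so it is down, and the bar is unchanged. I'll stand the stick back on the worktop.

Call:
apply_moves:
  targets:
    - {"x":-40,"y":2,"z":0,"turn":0,"gripper":-1}
    - {"x":-40,"y":0,"z":0,"turn":0,"gripper":-1}
    - {"x":-40,"y":0,"z":0,"turn":0,"gripper":-1}
    - {"x":-30,"y":0,"z":30,"turn":0,"gripper":-1}
    - {"x":0,"y":0,"z":40,"turn":0,"gripper":-1}
    - {"x":0,"y":0,"z":30,"turn":0,"gripper":-1}
    - {"x":0,"y":0,"z":13,"turn":0,"gripper":-1}
    - {"x":0,"y":0,"z":0,"turn":0,"gripper":-1}
    - {"x":0,"y":0,"z":0,"turn":0,"gripper":-1}

```text
time: 25.3
ee_pos: [465.1, 160.3, 87.0]
ee_rot: [3.141, -0.0, 1.5]
wrist_force: [1.0, -0.5, -1.3]
gripper_width: 19.5
gripper_force: 30.0
```

Call:
apply_moves:
  targets:
    - {"x":0,"y":0,"z":2,"turn":0,"gripper":-1}
    - {"x":0,"y":0,"z":2,"turn":0,"gripper":-1}
    - {"x":0,"y":0,"z":2,"turn":0,"gripper":-1}
    - {"x":0,"y":0,"z":0,"turn":0,"gripper":-1}
    - {"x":0,"y":0,"z":0,"turn":0,"gripper":-1}

```text
time: 25.8
ee_pos: [464.2, 159.8, 80.4]
ee_rot: [3.141, -0.0, 1.5]
wrist_force: [-0.2, -0.4, -1.0]
gripper_width: 19.6
gripper_force: 30.0
```

Call:
apply_moves:
  targets:
    - {"x":0,"y":0,"z":1,"turn":0,"gripper":-1}
    - {"x":0,"y":0,"z":0.5,"turn":0,"gripper":-1}
    - {"x":0,"y":0,"z":0,"turn":0,"gripper":-1}
    - {"x":0,"y":0,"z":0,"turn":0,"gripper":-1}
  newtons: 4

```text
time: 26.2
ee_pos: [464.5, 159.7, 79.0]
ee_rot: [3.141, -0.0, 1.499]
wrist_force: [-1.0, -1.3, 5.4]
gripper_width: 19.8
gripper_force: 4.0
```

Contact. I'll release, rise straight up, and back away toward −y to see the stick and the keys.

Call:
apply_moves:
  targets:
    - {"x":0,"y":0,"z":0,"turn":0,"gripper":-0.4}
    - {"x":0,"y":0,"z":0,"turn":0,"gripper":-0.2}
    - {"x":0,"y":0,"z":0,"turn":0,"gripper":0}
    - {"x":0,"y":0,"z":0,"turn":0,"gripper":0}
    - {"x":0,"y":0,"z":-15,"turn":0,"gripper":0}
    - {"x":0,"y":0,"z":-30,"turn":0,"gripper":0}
    - {"x":0,"y":0,"z":-45,"turn":0,"gripper":0}
    - {"x":0,"y":0,"z":-45,"turn":0,"gripper":0}
    - {"x":0,"y":0,"z":-45,"turn":0,"gripper":0}
    - {"x":0,"y":0,"z":0,"turn":0,"gripper":0}

```text
time: 27.2
ee_pos: [467.1, 160.1, 263.7]
ee_rot: [3.135, -0.005, 1.499]
wrist_force: [-0.9, 0.0, -1.1]
gripper_width: 45.9
gripper_force: 0.0
```

Call:
apply_moves:
  targets:
    - {"x":45,"y":0,"z":0,"turn":0,"gripper":0}
    - {"x":45,"y":0,"z":0,"turn":0,"gripper":0}
    - {"x":30,"y":0,"z":0,"turn":0,"gripper":0}
    - {"x":0,"y":0,"z":0,"turn":0,"gripper":0}
    - {"x":0,"y":0,"z":0,"turn":0,"gripper":0}
    - {"x":0,"y":0,"z":0,"turn":0,"gripper":0}

```text
time: 27.8
ee_pos: [472.7, 277.9, 258.5]
ee_rot: [-3.141, 0.001, 1.498]
wrist_force: [0.1, -0.8, 0.4]
gripper_width: 46.1
gripper_force: 0.0
```

```bash
python3 disc.py pics/w15.png; python3 - <<'E'
from h import *
B=np.array([464.4,159.6,0]);s=manip.camera('side');cv2.imwrite('pics/s15.png',s)
print([ (k[0],k[1]) for k in wood(s) if 150<k[1][0]<330], w2px('side',[B+[0,0,10],B+[0,0,115]]).round(1).tolist())
E
```

```text
t 27.8 tcp [472.7 277.9 258.5] rpy [-3.141e+00  1.000e-03  1.498e+00] F [ 0.1 -0.8  0.4] w 46.1 0.0
round size px [25 24] area 487 centre [320.06776181  67.51334702] pred up [320.4  67.4] 28.6 pred down [320.4  68.4] 27.8
bar size px [27 10] area 268 centre [320.         112.46641791] pred up [320.7 113.3] 28.3 pred down [320.7 113.1] 27.6
square size px [26 25] area 646 centre [320.42414861 158.93034056] pred up [320.9 158.9] 27.6 pred down [320.9 157.6] 26.9
[(np.int32(845), [240, 254, 60, 26]), (np.int32(94), [260, 168, 6, 26]), (np.int32(33), [284, 237, 10, 7])] [[265.4, 201.5], [261.9, 168.0]]
```

```bash
python3 - <<'E'
from h import *
for f in ('s11','s15'):
    h=cv2.cvtColor(cv2.imread(f'pics/{f}.png'),cv2.COLOR_BGR2HSV).astype(int)
    print(f,[(v,int(r.min()+250),int(r.max()+250)) for v in range(164,212,4) for r in [np.where(h[v,250:278,1]>75)[0]] if len(r)])
E
```

```text
s11 [(168, 259, 266), (172, 261, 265), (176, 261, 265), (180, 261, 266), (184, 262, 266), (188, 262, 266), (192, 263, 266), (196, 263, 267), (200, 264, 267)]
s15 [(168, 260, 265), (172, 260, 265), (176, 261, 265), (180, 261, 265), (184, 262, 266), (188, 262, 266), (192, 263, 266), (196, 263, 266), (200, 264, 267)]
```

The stick stands upright exactly as before, the round key is down and the square key is up. The arm is clear of everything.

```bash
python3 -c "
from rig import manip
print(manip.hand_in())"
```

```text
the job is handed in; nothing more can be done
None
```

I handed the job in at about 28 s: the round key is down, the square key is up, the bar key was never touched, and the stick stands upright on the worktop with the arm clear; on the way from the rest the stick slipped out of the grip once and fell about 20 mm onto the worktop before I picked it up and stood it.

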